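# Unlatch the child-proof medicine case with the forked key

## Robot

A 6-joint arm with a two-finger parallel gripper is mounted at the origin on the work surface. World frame = base frame: x ahead of the robot, y to its left, z up, the work surface at z = 0. Lengths are in m, angles in rad, forces in N, time in s.
With the tool pointing down it reaches from about 0.35 to 0.775 m from the base axis. Payload 5.5 kg.
Tool frame: the origin (TCP) lies between the finger pads; the fingertips stand 22 mm ahead of it and the grasp point (between the pads) lies 3 mm ahead of it; z points along the fingers, y is the line along which they close (so a half turn about z gives the same grasp; the last joint's range is limited). The gripper opens to 85 mm and grips with 20 to 120 N. Pads are 22 mm wide; open, the fingers measure 114 mm over their backs; the gripper's body (76 mm by 85 mm) begins 54 mm behind the grasp point. The pads swing forward as they close: fully open they stand 13 mm farther back than shut.
Start: joints at [-1.324, 0.313, 0.046, 1.304, 0, 1.431], TCP at [0.217, -0.533, 0.253] pointing down, gripper open.
Joint ranges: [-2.76, 2.76], [-0.86, 1.69], [-1.03, 1.26], [-2.2, 2.34], [-1.47, 1.5], [-3.14, 3.14]. Speed limits (rad/s): [2.57, 2.57, 3.14, 3.14, 3.14, 3.14].

## Interface

Orientations are given as a unit quaternion [w, x, y, z].
In Python, from workcell import env, eyes, get_state gives the robot as it stands (env), with the cameras (eyes) and the readings as plain functions.
- The arm moves only by the shell command python3 nudge.py 'ROWS' [OPENING] [FORCE]. ROWS is a JSON list of rows, 1 to 8 of them, each of 6 numbers: dx, dy, dz in m, then a rotation vector rx, ry, rz in rad; each row is the pose to reach, as a shift and turn from the pose commanded when the command began, along the tool's axes at that moment; what a row does not reach only later rows make up. A row lasts 1/8 s, in which the tool goes at most 0.0625 m and 0.188 rad, less where a joint would pass 70% of its speed; a pose out of reach is approached as far as the arm can. OPENING is the finger opening in m, set as the command begins (- or left out keeps the last). The fingers move at their own pace and stop on an object; FORCE is the grip in N (left out, the last holds). Time passes only in rows, so rows that do not move let the fingers close. It prints the time, the measured TCP pose, the force, the opening and the grip force at its end.
- get_state(): the state, without advancing time (a new reading comes with each control period).
- eyes.read_camera(name): name is "side" or "top"; returns a dict with "image" (384x512x3 uint8, red, green, blue), "K" (3x3 intrinsics, pixels), "R" (3x3) and "t" (3): a world point X has camera coordinates R X + t. Camera axes: x right, y down, z forward; pixel columns grow to the right and rows downward; lengths in m; the calibration is good to about 2 mm. A picture is of the moment at which its call begins. There is no depth.
- env.hand_in(): hands the job in; it is judged then, once.
The state is a dict: "clock": time; "joint_pos": joint angles; "qvel": joint speeds; "tau": joint torques, N m; "tcp_pos": TCP position; "orientation": TCP orientation; "wrist_force": force on the tool from outside, world axes, zero at the start; "ft_torque": the same for the moment, N m; "finger_gap": finger opening in m; "grip_force": force on a finger pad.
Only numpy, scipy, OpenCV 4.12 (cv2) and the standard library are available. Lean on these libraries where they do the work, as an engineer would, in place of code of your own. Each camera call takes 0.05 s, during which the arm holds its last target. There are 200 camera calls.

## Task

Take the forked key from its holder and, reaching in aslant under the chrome rail, straddle the medicine case's spring bar with the fork and gently press the collar sideways until the sprung lid comes free and swings open. Touch the case only with the key, without forcing it, and then put the key fork-down into the turquoise cup. Leave the cup standing upright, the lid open and the other bathroom things where they are.

Things in the scene. Friction and masses are not known exactly. Their poses are not given: they have to be found in the camera images.
- key: forked key, loose, 60 g, 140 mm long, starts upright in its holder. Origin midway between the tine tips, z up the handle. Black handle z 50 to 140 mm, 24 mm wide in x, 14 mm thick in y (grip it across y). Steel blade 19 mm wide in x, 5 mm thick in y; fork slot at the tips 9 mm wide in x, 18 mm deep. Looks the same after half a turn about z.
- key_tip (a point): the same point as the key's origin: middle between the tine tips
- holder: white pocket, fixed, 34 (x) x 20 (y) mm, 42 mm high, in which the key stands on a 6 mm floor with 1.5 mm play at each side; origin at the centre of its underside; its x and y are those of the key standing in it. It and the cup may change sides.
- case: white medicine case with red crosses, fixed, 110 (x) x 140 (y) x 60 mm high; origin at the centre of its underside, -x is its front (it faces to the left of the robot), z up. Shut, the lid's top is 67 mm up, its front edge at x = -56. On that edge a grey block (x -82 to -52, y -30 to 26, 22 mm high) carries the spring bar, which lies parallel to y at x = -71, 80 mm up.
- collar (a point): centre of the outer (+y) face of the spring bar's round brass collar (18 mm across), on the bar's axis: in the case's frame at (-71, 44, 80) mm when shut; axes as the case's when shut. Bare bar, 6 mm thick, goes on from here to y = 65, its tip under the nose of a dark steel catch that starts at y = 56 to 60 (varies). The fork goes over the bare bar between collar and catch.
- bar (a joint): how far the spring bar is pressed in towards the case's -y, m: 0 = out (locked), 0.011 = hard stop. With the key's y parallel to the bar, the fork presses the collar towards -y: about 4 N at first, 0.5 N more per mm; the tip leaves the catch after 5 to 9 mm (varies).
- lid (a joint): lid angle, rad: 0 = shut, 1.0 = fully open; hinged on the case's rear top edge (x = +55, 62 mm up). Once the bar is freed the lid's spring (2 N at the bar) lifts the bar in the fork's slot; keep the collar pressed while drawing the fork back up: the lid follows, clears the catch (6 mm thick) and swings open by itself.
- rail: chrome towel rail, fixed, parallel to the case's y: tube 20 mm thick, 250 mm long, axis 150 mm above the table, a post at each end; origin under its middle. It runs 70 mm above the spring bar and 8 mm further to the front, so the key must come in with its handle leaning about 25 to 50 degrees from vertical towards the front (case -x).
- cup: turquoise plastic cup, loose, about 160 g, 70 mm high, 82 mm across the rim, wall 3 mm; origin at the centre of its underside
- cup_in (a point): centre of the cup's inner floor
- pump: chrome soap pump, 167 mm high, 64 mm across, bystander; origin under its centre
- mirror: round mirror on a steel stand, 210 mm high, 120 mm across, bystander; origin under its foot
- clip: black hair clip with spring jaw, 75 x 45 x 30 mm, bystander; origin at its underside
- dish: white ceramic ring dish, 100 mm across, 22 mm high, bystander; origin at its underside
- cream: blue cream jar, 60 mm across, 50 mm high, bystander; origin at its underside
- brush: wooden nail brush, 90 x 38 x 29 mm, bystander; origin at its underside
- tonic: green glass bottle, 48 mm across, 130 mm high, bystander; origin at its underside

How it is judged:
By the outcome, as a careful person would: the job done as asked, in the order asked, and still so for the second after the job is handed in, with the robot touching nothing.
It also fails if it takes over 67 s, if anything falls off the work surface, if the arm or the gripper's body presses on something with over 40 N, if the wrist force passes 120 N, or if a joint passes its speed limit or range.

## Working session

There is one attempt and no reset: what is moved stays moved. The work goes in short steps, Python scripts to look and compute and a shell command to move; the robot and the scene stay as the last step left them, time stands still between calls to the robot, and variables do not carry over. Pictures are saved under pics/ and viewed, at most 10 in all, crops included, and the job is handed in when it is done.

```bash
ls; mkdir -p pics
cat > h.py <<'E'
import numpy as np,cv2
from workcell import env, eyes, get_state
from scipy.spatial.transform import Rotation as Ro
E
python3 - <<'E'
from h import *
for n in("side","top"):
    c=eyes.read_camera(n); np.savez(f"pics/{n}0.npz",**c); cv2.imwrite(f"pics/{n}0.png",c["image"][:,:,::-1])
    print(n,c["K"].round(1).tolist(),c["R"].round(3).tolist(),c["t"].round(3).tolist(),(-c["R"].T@c["t"]).round(3))
s=get_state();print({k:np.round(v,3).tolist() for k,v in s.items()})
E
```

```text
nudge.py
pics
workcell.py
side [[383.1, 0.0, 256.6], [0.0, 383.1, 191.7], [0.0, 0.0, 1.0]] [[-0.959, -0.281, -0.022], [-0.17, 0.638, -0.751], [0.225, -0.717, -0.66]] [0.599, 0.162, 0.841] [0.413 0.668 0.69 ]
top [[436.4, 0.0, 253.3], [0.0, 436.4, 194.0], [0.0, 0.0, 1.0]] [[0.021, -1.0, 0.02], [-0.996, -0.023, -0.081], [0.082, -0.019, -0.996]] [-0.008, 0.637, 1.095] [0.546 0.027 1.143]
{'clock': 0.1, 'joint_pos': [-1.324, 0.314, 0.045, 1.304, -0.0, 1.431], 'qvel': [0.001, -0.002, 0.002, 0.001, 0.0, 0.001], 'tau': [0.002, -48.173, 29.924, 0.013, -0.0, -0.0], 'tcp_pos': [0.217, -0.532, 0.253], 'orientation': [-0.001, 0.981, 0.192, -0.0], 'wrist_force': [-0.612, 0.044, -0.567], 'ft_torque': [-0.018, -0.014, 0.018], 'grip_force': 0.0, 'finger_gap': 0.085}
```

```bash
python3 -c "
import cv2,numpy as np
for n in('side','top'):
    i=cv2.imread(f'pics/{n}0.png');cv2.imwrite(f'pics/{n}0b.png',cv2.resize(i,(800,600),interpolation=cv2.INTER_CUBIC))"
```

```text
(no output)
```

View pics/side0b.png

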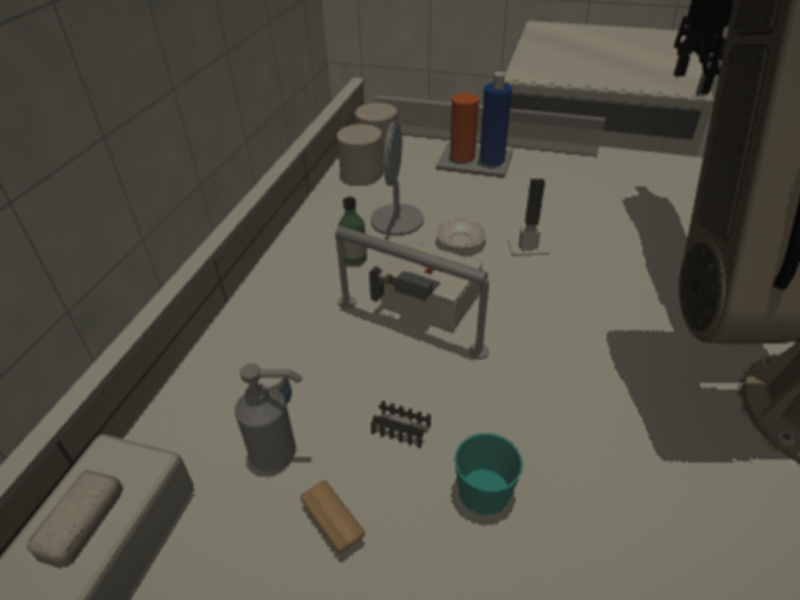

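View pics/top0b.png

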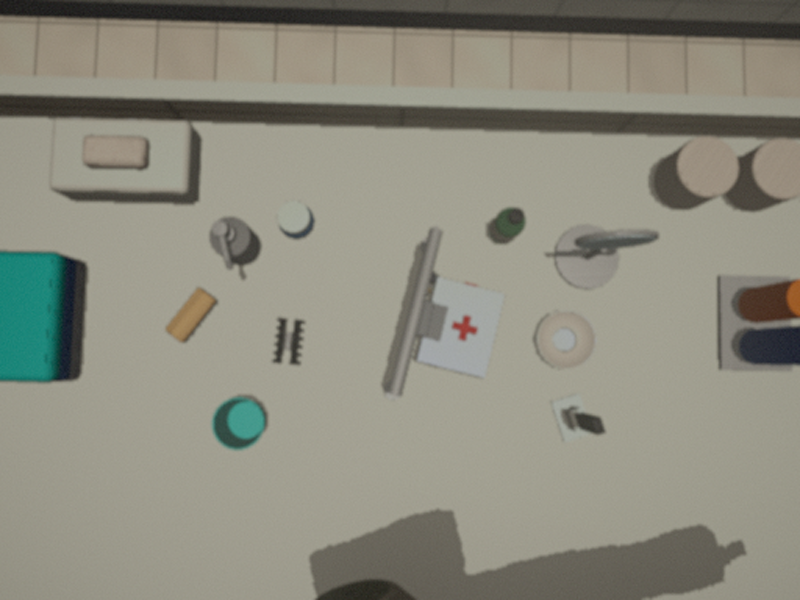

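The side view shows the key handle at (536,200), the rail from (340,235) to (485,275), and the cup at (488,470). The top view shows the case at (465,328), the rail from (395,390) to (435,232), the holder at (572,418) and the cup at (240,422). Next I'll zoom in on the key and the bar.

Run:
```python
import numpy as np,cv2
def tile(n,u0,v0,w,h):
    i=np.load(f"pics/{n}0.npz")["image"][v0:v0+h,u0:u0+w,::-1]
    i=cv2.resize(i,(400,300),interpolation=cv2.INTER_CUBIC); return np.clip(i.astype(float)*1.5,0,255).astype(np.uint8)
a=np.hstack([tile("top",346,240,60,45),tile("side",310,110,72,54)])
b=np.hstack([tile("top",240,150,96,72),tile("side",210,140,112,84)])
cv2.imwrite("pics/t1.png",np.vstack([a,b]))
```

```text
(no output)
```

View pics/t1.png

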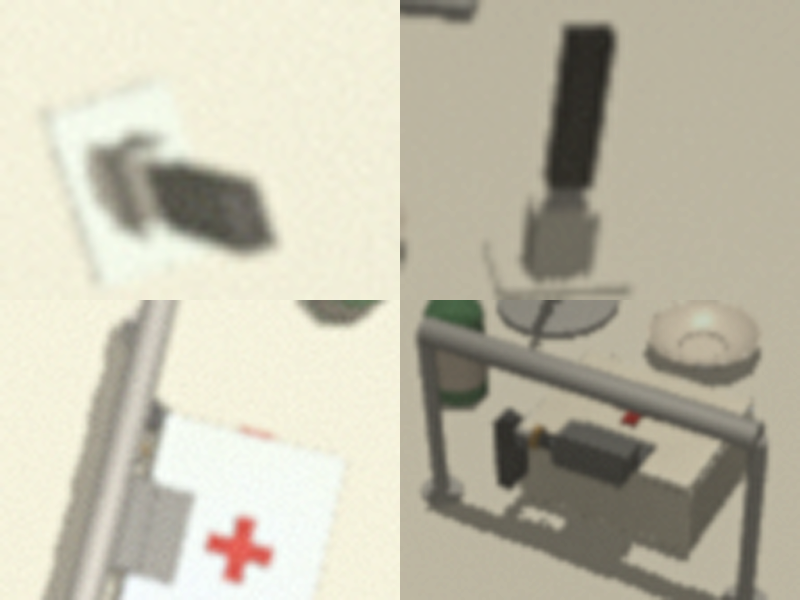

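Tiles. Top-left: white holder plate with corners near (45,110), (160,80) and (100,285), and the dark handle at (215,205). Top-right: handle running from (590,30) to (565,190) in the side view. Bottom-right: brass collar at (537,435), dark catch at (510,450), grey block at (600,450). In the top view the rail partly hides the collar at (148,445).

```bash
cat >> h.py <<'E'
def ray(c,uv):
    d=np.linalg.inv(c["K"])@np.array([uv[0],uv[1],1.]); R=c["R"]; return -R.T@c["t"],R.T@d/np.linalg.norm(d)
def onz(c,uv,z):
    o,d=ray(c,uv); return o+d*(z-o[2])/d[2]
def proj(c,X):
    p=c["K"]@(c["R"]@np.asarray(X)+c["t"]); return p[:2]/p[2]
def tri(c1,u1,c2,u2):
    (o1,d1),(o2,d2)=ray(c1,u1),ray(c2,u2)
    s=np.linalg.lstsq(np.c_[d1,-d2],o2-o1,rcond=None)[0]; a,b=o1+s[0]*d1,o2+s[1]*d2
    return (a+b)/2,np.linalg.norm(a-b)
def blob(m,box):
    u0,v0,u1,v1=box; k=np.zeros_like(m); k[v0:v1,u0:u1]=m[v0:v1,u0:u1]
    n,l,s,c=cv2.connectedComponentsWithStats(k); i=1+np.argmax(s[1:,4]); q=(l==i).astype(np.uint8)
    return q,s[i],c[i],cv2.minAreaRect(cv2.findContours(q,0,1)[0][0])
E
python3 - <<'E'
from h import *
T=dict(np.load("pics/top0.npz"));S=dict(np.load("pics/side0.npz"))
def hsv(c): return cv2.cvtColor(cv2.resize(c["image"],None,fx=4,fy=4,interpolation=cv2.INTER_CUBIC),cv2.COLOR_RGB2HSV)
def B(m,box):
    q,s,c,r=blob(m.astype(np.uint8),[4*b for b in box]); f=lambda p:(np.asarray(p)+.5)/4-.5
    return q,s[4]/16,f(c),f(cv2.boxPoints(r))
HT,HS=hsv(T),hsv(S)
# handle
qt,a,ct,bt=B(HT[...,2]<75,(365,255,395,285)); print("handle top",a,ct.round(1),bt.round(1).tolist())
qs,a,cs,bs=B(HS[...,2]<50,(330,110,355,148)); print("handle side",a,cs.round(1),bs.round(1).tolist())
print("handle centre",tri(T,ct,S,cs))
# cup, cross, lid, plate
def sat(H,box): 
    print(H[box[1]*4:box[3]*4,box[0]*4:box[2]*4].reshape(-1,3).mean(0).round(0))
sat(HT,(300,225,330,235));sat(HT,(275,190,285,195));sat(HT,(306,195,312,200));sat(HT,(355,258,358,262))
m=(HT[...,0]>75)&(HT[...,0]<95)&(HT[...,1]>100)
q,a,c,b=B(m,(130,248,178,295));print("cup top",a,c,b.round(1).tolist())
m=(HS[...,0]>75)&(HS[...,0]<95)&(HS[...,1]>100)
q,a,c,b=B(m,(280,270,345,335));print("cup side",a,c,b.round(1).tolist())
m=(HT[...,1]>110)&((HT[...,0]<8)|(HT[...,0]>170))
q,a,c,b=B(m,(285,195,310,225));print("cross",a,c,onz(T,c,.067))
# brass
for n,H,bx in(("top",HT,(268,175,285,192)),("side",HS,(240,168,262,190))):
    m=(H[...,1]>95)&(H[...,0]>8)&(H[...,0]<28)
    q,a,c,b=B(m,bx);print("brass",n,a,c)
E
```

```text
handle top 130.1875 [376.8 270.4] [[366.1000061035156, 271.3999938964844], [368.8999938964844, 263.0], [387.1000061035156, 269.1000061035156], [384.29998779296875, 277.5]]
handle side 224.9375 [341.8 128.9] [[335.29998779296875, 143.39999389648438], [339.8999938964844, 113.80000305175781], [348.1000061035156, 115.0999984741211], [343.3999938964844, 144.6999969482422]]
handle centre (array([ 0.45605868, -0.28966828,  0.10239236]), np.float64(0.00014649485783849975))
[ 49.  16. 165.]
[ 49.  10. 152.]
[ 56.   7. 167.]
[ 43.  14. 166.]
cup top 557.75 [155.26658449 268.12093792] [[135.5, 280.79998779296875], [137.39999389648438, 253.1999969482422], [169.89999389648438, 255.5], [168.0, 283.1000061035156]]
cup side 1428.75 [310.99245407 301.13094926] [[286.70001220703125, 283.79998779296875], [325.79998779296875, 271.29998779296875], [341.1000061035156, 319.5], [302.0, 332.0]]
cross 81.5625 [296.98438697 209.44971264] [ 0.59833856 -0.10221578  0.067     ]Traceback (most recent call last):
  File "<stdin>", line 25, in <module>
  File "<stdin>", line 5, in B
  File "h.py", line 16, in blob
    n,l,s,c=cv2.connectedComponentsWithStats(k); i=1+np.argmax(s[1:,4]); q=(l==i).astype(np.uint8)
                                                     ~~~~~~~~~^^^^^^^^^
    return _wrapfunc(a, 'argmax', axis=axis, out=out, **kwds)
    return bound(*args, **kwds)
ValueError: attempt to get argmax of an empty sequence
```

```bash
python3 - <<'E'
from h import *
T=dict(np.load("pics/top0.npz"));S=dict(np.load("pics/side0.npz"))
up=lambda c:cv2.resize(cv2.bilateralFilter(c["image"],5,20,3),None,fx=4,fy=4,interpolation=cv2.INTER_CUBIC)
HT=cv2.cvtColor(up(T),cv2.COLOR_RGB2HSV);LS=up(S).astype(int)
f=lambda p:(np.asarray(p)+.5)/4-.5
def B(m,box):
    m=cv2.morphologyEx(m.astype(np.uint8),cv2.MORPH_OPEN,np.ones((5,5),np.uint8))
    q,s,c,r=blob(m,[4*b for b in box]); return q,s[4]/16,f(c),f(cv2.boxPoints(r))
def edges(pts): return [round(float(np.degrees(np.arctan2(*(pts[(i+1)%4]-pts[i])[1::-1]))),1) for i in range(4)],[round(float(np.linalg.norm(pts[(i+1)%4]-pts[i])),4) for i in range(4)]
for nm,m,bx,z in(("lid",(HT[...,1]<12)&(HT[...,2]>155),(255,165,330,250),.067),("plate",(HT[...,1]<11)&(HT[...,2]>150),(348,248,395,288),.004)):
    q,a,c,b=B(m,bx); w=np.array([onz(T,p,z)[:2] for p in b]); print(nm,a,b.round(1).tolist(),w.round(4).tolist(),edges(w))
    cv2.imwrite(f"pics/m_{nm}.png",q[bx[1]*4:bx[3]*4,bx[0]*4:bx[2]*4]*255)
d=LS[...,0]-LS[...,2]
sub=d[168*4:190*4,238*4:262*4]; print("side r-b max",sub.max())
for n,D,bx in(("side",d,(240,168,262,188)),("top",up(T).astype(int)[...,0]-up(T).astype(int)[...,2],(268,172,280,190))):
    s_=D[bx[1]*4:bx[3]*4,bx[0]*4:bx[2]*4]; bg=np.median(s_)
    q,a,c,b=blob((D>bg+ .5*(s_.max()-bg)).astype(np.uint8),[4*k for k in bx]); print(n,bg,s_.max(),a[4]/16,f(c),a[:4]/4)
E
cd pics; python3 -c "
import cv2,numpy as np
a=cv2.imread('m_lid.png');b=cv2.imread('m_plate.png');h=max(a.shape[0],b.shape[0])
p=lambda x:cv2.copyMakeBorder(x,0,h-x.shape[0],0,10,0,value=(0,0,255))
cv2.imwrite('m2.png',np.hstack([p(a),p(b)]))"
```

```text
lid 1897.9375 [[266.79998779296875, 230.60000610351562], [280.20001220703125, 177.3000030517578], [323.20001220703125, 188.1999969482422], [309.79998779296875, 241.39999389648438]] [[0.5447, -0.0285], [0.6773, -0.0594], [0.6527, -0.1669], [0.5204, -0.1348]] ([-13.1, -102.9, 166.4, 77.1], [0.1361, 0.1102, 0.1361, 0.1091])Traceback (most recent call last):
  File "<stdin>", line 11, in <module>
  File "<stdin>", line 8, in B
  File "h.py", line 16, in blob
    n,l,s,c=cv2.connectedComponentsWithStats(k); i=1+np.argmax(s[1:,4]); q=(l==i).astype(np.uint8)
                                                     ~~~~~~~~~^^^^^^^^^
    return _wrapfunc(a, 'argmax', axis=axis, out=out, **kwds)
    return bound(*args, **kwds)
ValueError: attempt to get argmax of an empty sequence
[ WARN:0@0.025] global loadsave.cpp:275 findDecoder imread_('m_plate.png'): can't open/read file: check file path/integrity
Traceback (most recent call last):
AttributeError: 'NoneType' object has no attribute 'shape'
```

```bash
python3 - <<'E'
from h import *
T=dict(np.load("pics/top0.npz"));S=dict(np.load("pics/side0.npz"))
tp=lambda a,b:(346+a/6.667-.4,240+b/6.667-.4)
P=[onz(T,tp(*p),.004)[:2] for p in((45,110),(100,285),(160,80))]
an=lambda v:np.degrees(np.arctan2(v[1],v[0])).round(1)
print("plate",np.round(P,4).tolist(),an(P[1]-P[0]),an(P[2]-P[0]),np.linalg.norm(P[1]-P[0]),np.linalg.norm(P[2]-P[0]))
b=[[366.1,271.4],[368.9,263.0],[387.1,269.1],[384.3,277.5]]
E_=[onz(T,p,.146)[:2] for p in b]; print("handle top edge",np.round(E_[2:],4).tolist(),an(E_[3]-E_[2]))
up=lambda c:cv2.resize(c["image"],None,fx=4,fy=4,interpolation=cv2.INTER_CUBIC).astype(int)
f=lambda p:(np.asarray(p)+.5)/4-.5
for n,c,bx in(("side",S,(243,168,258,188)),("top",T,(268,172,280,190))):
    D=up(c); D=D[...,0]-D[...,2]; s_=D[bx[1]*4:bx[3]*4,bx[0]*4:bx[2]*4]; bg=np.median(s_)
    q,a,ce,_=blob((D>bg+.5*(s_.max()-bg)).astype(np.uint8),[4*k for k in bx]); print(n,bg,s_.max(),a[4]/16,f(ce),a[:4]/4)
    if n=="side": print("brass z.08",onz(S,f(ce),.08)); 
# rail: gray-level profile across rail in top view, rows
G=cv2.cvtColor(T["image"],cv2.COLOR_RGB2GRAY)
for v in(165,180,195,210,225,240): print(v,G[v,245:285].tolist())
E
python3 - <<'E'
import cv2
i=cv2.imread("pics/top0.png")[145:255,235:300]; j=cv2.imread("pics/side0.png")[135:225,205:315]
import numpy as np
o=np.zeros((600,800,3),np.uint8); o[:600,:354]=cv2.resize(i,(354,600),interpolation=cv2.INTER_CUBIC); j=cv2.resize(j,(440,360),interpolation=cv2.INTER_CUBIC);o[:360,360:]=j
z=cv2.imread("pics/side0.png")[165:195,230:285]; o[362:600,360:]=cv2.resize(z,(440,238),interpolation=cv2.INTER_CUBIC)
cv2.imwrite("pics/z2.png",np.clip(o*1.5,0,255))
E
```

```text
plate [[0.4832, -0.2557], [0.4162, -0.2773], [0.4958, -0.3008]] -162.1 -74.5 0.07040704321395153 0.04682908576938971
handle top edge [[0.4633, -0.3], [0.4443, -0.2935]] 161.2
side 12.0 38 7.3125 [247.84722222 175.8258547 ] [247.   174.5    2.75   4.  ]
brass z.08 [ 0.65953867 -0.04656075  0.08      ]
top 11.0 29 5.5 [274.44886364 185.36647727] [273.75 184.25   2.25   3.25]
165 [163, 162, 160, 160, 160, 162, 160, 161, 161, 161, 161, 161, 161, 162, 161, 160, 162, 162, 158, 150, 122, 108, 108, 105, 102, 96, 103, 118, 129, 137, 137, 128, 121, 123, 144, 159, 162, 158, 160, 160]
180 [161, 161, 160, 161, 159, 161, 159, 160, 162, 161, 163, 159, 159, 163, 157, 148, 122, 107, 105, 108, 103, 100, 103, 116, 128, 137, 137, 132, 123, 101, 82, 73, 75, 96, 133, 157, 169, 166, 168, 165]
195 [160, 162, 160, 161, 160, 159, 160, 160, 161, 163, 158, 149, 120, 105, 106, 106, 103, 100, 102, 113, 127, 139, 142, 137, 124, 111, 103, 111, 112, 114, 113, 108, 108, 116, 123, 124, 135, 142, 146, 150]
210 [160, 163, 161, 162, 162, 161, 160, 148, 122, 109, 107, 106, 103, 100, 103, 117, 129, 138, 146, 139, 127, 112, 106, 108, 113, 116, 114, 114, 111, 110, 114, 114, 113, 114, 117, 116, 114, 122, 138, 160]
225 [163, 161, 159, 149, 128, 108, 106, 109, 105, 104, 102, 116, 128, 138, 147, 144, 129, 117, 120, 127, 115, 105, 115, 145, 163, 167, 165, 167, 166, 167, 166, 166, 165, 166, 165, 167, 163, 166, 166, 166]
240 [137, 114, 106, 105, 106, 102, 105, 111, 127, 138, 146, 144, 134, 119, 118, 138, 156, 162, 160, 161, 162, 162, 160, 160, 159, 161, 160, 162, 161, 160, 161, 162, 160, 160, 160, 160, 161, 160, 160, 162][ WARN:0@0.068] global loadsave.cpp:1063 imwrite_ Unsupported depth image for selected encoder is fallbacked to CV_8U.
```

View pics/z2.png

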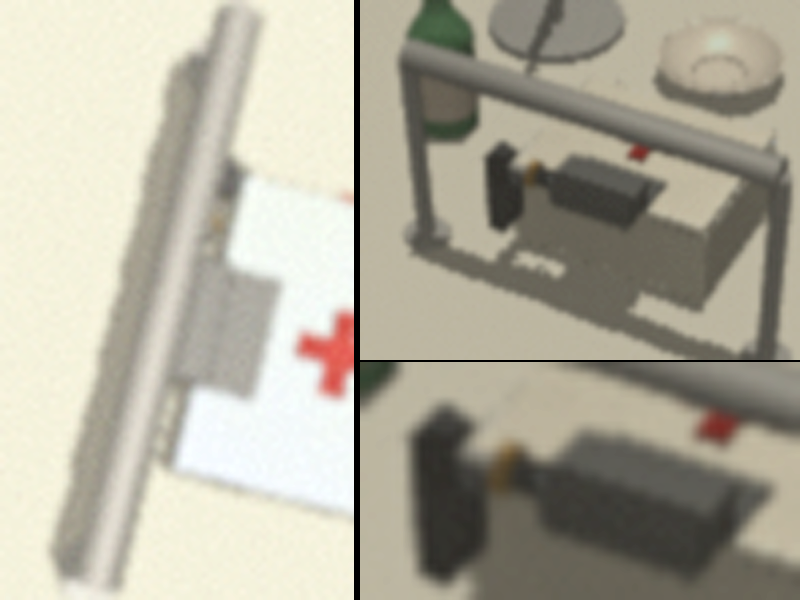

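Pixels noted: the collar disc centre is at side (248.4,178), with the catch left of it at (243–247, 172–190) and the block to its right. In the top view the rail axis runs from (274.3,165) to (255.5,240).

Run:
```python
from h import *
T=dict(np.load("pics/top0.npz"));S=dict(np.load("pics/side0.npz"))
a,b=onz(T,(274.3,165),.15),onz(T,(255.5,240),.15)
y=(a-b)[:2];y/=np.linalg.norm(y);psi=np.arctan2(y[1],y[0]);x=np.array([y[1],-y[0]])
print("rail yaw",np.degrees(psi),a,b)
c=onz(S,(248.4,178),.08)[:2]
print("collar side",c,"offset from rail in case x:",x@(c-a[:2]))
ct=onz(T,(274.8,185.2),.085)[:2];print("brass top",ct,x@(ct-a[:2]), "y diff",y@(ct-c))
for nm,o in(("lid",(.5988,-.0974)),("cross",(.5983,-.1022))):
    o=np.array(o);print(nm,"collar pred",o-.071*x+.044*y,"rail off",x@(o-a[:2])-.071,"collar meas in case",x@(c-o),y@(c-o))
# block/catch points in side view
for nm,uv,z in(("catch top near-right",(246.8,172.5),.094),("block corner top far",(253.2,172),.089),("block bottom front far",(252.5,0),.067)):pass
# predicted px for checks, using rail+8mm and lid y
o=np.array((.5988,-.0974)); k=a[:2]+x*.008; bar0=k+y*(y@(o-k))
for yy in(.026,-.03,.035,.044,.058,.065):
    P=np.r_[bar0+y*yy,.08]; print(yy,P.round(4),proj(S,P).round(1),proj(T,P).round(1))
for X in((-.082,.026,.089),(-.082,-.03,.089),(-.052,.026,.089),(-.052,-.03,.089)):
    P=np.r_[bar0+x*(X[0]+.071)+y*X[1],X[2]]; print("block",X,proj(S,P).round(1),proj(T,P).round(1))
```

```text
rail yaw -12.951082342791391 [ 0.69532814 -0.03868386  0.15      ] [0.52298894 0.00094883 0.15      ]
collar side [ 0.65560579 -0.03861254] offset from rail in case x: 0.008833034043092537
brass top [ 0.65543652 -0.04505133] 0.015145965095888284 y diff 0.0012780907612300338
lid collar pred [ 0.65759317 -0.03806735] rail off 0.007856306131268406 collar meas in case -0.07002327208817587 0.04218536264490782
cross collar pred [ 0.65709317 -0.04286735] rail off 0.012646262153287957 collar meas in case -0.07481322811019542 0.041596871942246705
0.026 [ 0.64   -0.0342  0.08  ] [253.8 180.1] [270.1 191.6]
-0.03 [ 0.5854 -0.0216  0.08  ] [273.8 186.9] [264.6 213.8]
0.035 [ 0.6488 -0.0362  0.08  ] [250.7 179. ] [271. 188.]
0.044 [ 0.6576 -0.0382  0.08  ] [247.6 178. ] [271.9 184.5]
0.058 [ 0.6712 -0.0413  0.08  ] [242.8 176.3] [273.3 179. ]
0.065 [ 0.678  -0.0429  0.08  ] [240.5 175.5] [273.9 176.2]
block (-0.082, 0.026, 0.089) [251.5 179.8] [265.9 190.1]
block (-0.082, -0.03, 0.089) [271.7 186.7] [260.3 212.5]
block (-0.052, 0.026, 0.089) [257.5 173.1] [277.9 193.2]
block (-0.052, -0.03, 0.089) [277.4 179.7] [272.4 215.6]
```

```bash
cat >> h.py <<'E'
def tcp():
    s=get_state(); w,x,y,z=s["orientation"]; return np.array(s["tcp_pos"]),Ro.from_quat([x,y,z,w]).as_matrix(),s
def delta(p,R=None):
    q,Q,s=tcp(); R=Q if R is None else R
    print("d",(Q.T@(np.asarray(p)-q)).round(4).tolist(),"rot",Ro.from_matrix(Q.T@R).as_rotvec().round(3).tolist())
def down(ay):  # tool down, tool y at angle ay (deg)
    a=np.radians(ay); y=np.array([np.cos(a),np.sin(a),0]); z=np.array([0,0,-1.]); return np.c_[np.cross(y,z),y,z]
E
python3 -c "
from h import *
delta((.456,-.290,.253),down(-73)); delta((.456,-.290,.119),down(-73))"
```

```text
d [0.3129, -0.134, -0.0002] rot [-0.002, -0.0, 0.09]
d [0.3128, -0.1338, 0.1338] rot [-0.002, -0.0, 0.09]
```

```bash
python3 nudge.py '[[0.06,-0.025,0,0,0,0.02],[0.12,-0.05,0,0,0,0.04],[0.18,-0.075,0,0,0,0.06],[0.24,-0.1,0,0,0,0.09],[0.29,-0.125,0,0,0,0.09],[0.313,-0.134,0,0,0,0.09],[0.313,-0.134,0,0,0,0.09],[0.313,-0.134,0,0,0,0.09]]' 0.06
python3 - <<'E'
from h import *
delta((.456,-.290,.119),down(-73)); print(get_state()["joint_pos"])
for n in("side","top"):
    c=eyes.read_camera(n); np.savez(f"pics/{n}1.npz",**c)
i=np.load("pics/side1.npz")["image"][60:180,290:400,::-1]; j=np.load("pics/top1.npz")["image"][220:340,320:430,::-1]
cv2.imwrite("pics/g1.png",np.hstack([cv2.resize(k,(400,436),interpolation=cv2.INTER_CUBIC) for k in(i,j)]))
E
```

```text
clock: 1.1
tcp_pos: [0.4558, -0.2907, 0.253]
orientation: [-0.0, 0.989, 0.148, -0.0]
wrist_force: [-0.9, -0.4, -0.7]
finger_gap: 0.06
grip_force: 0.0
d [0.0005, -0.0005, 0.134] rot [-0.0, 0.001, 0.0]
[-7.15943445e-01  2.46828845e-01 -4.43654938e-02  1.28021331e+00
 -4.78110137e-04  2.12893052e+00]
```

View pics/g1.png

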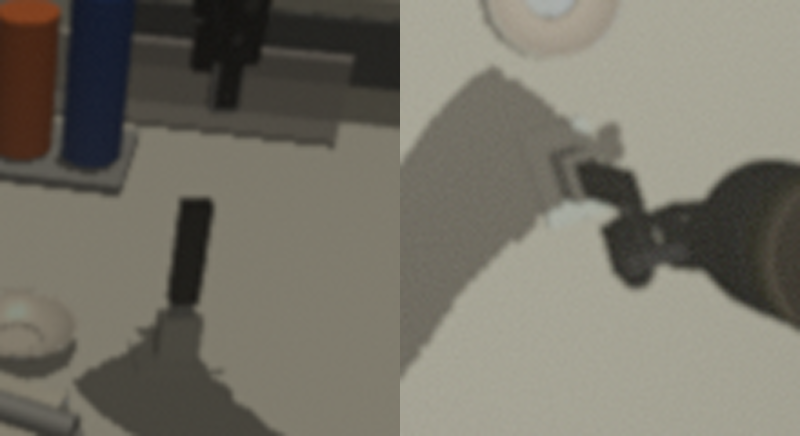

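The side tile shows the fingertip at (228,108) and the handle top at (197,200). In the top tile the fingers, at (635,240), sit right of the handle because they're higher. I'll check the alignment numerically.

Run:
```python
from h import *
for n in("side","top"):
    c=dict(np.load(f"pics/{n}1.npz")); u0,v0=(290,60) if n=="side" else (320,220)
    for z in(.231,.253): print(n,z,[((proj(c,(.4558+s*.29*.03,-.2907-s*.956*.03,z))-(u0,v0))*3.636).round(0).tolist() for s in(-1,0,1)])
    for z in(.146,.056): print(n,"key",z,((proj(c,(.456,-.2897,z))-(u0,v0))*3.636).round(0))
```

```text
side 0.231 [[219.0, 115.0], [211.0, 96.0], [203.0, 77.0]]
side 0.253 [[224.0, 86.0], [215.0, 67.0], [207.0, 49.0]]
side key 0.146 [195. 201.]
side key 0.056 [181. 300.]
top 0.231 [[227.0, 219.0], [276.0, 205.0], [326.0, 190.0]]
top 0.253 [[239.0, 224.0], [290.0, 209.0], [341.0, 194.0]]
top key 0.146 [228. 190.]
top key 0.056 [186. 177.]
```

```bash
python3 nudge.py '[[0,0,0.03,0,0,0],[0,0,0.06,0,0,0],[0,0,0.06,0,0,0]]' 0.06
python3 - <<'E'
from h import *
print(tcp()[0])
o=[]
for n,(u0,v0) in(("side",(290,60)),("top",(330,220))):
    c=eyes.read_camera(n); np.savez(f"pics/{n}2.npz",**c)
    i=c["image"][v0:v0+100,u0:u0+100,::-1].astype(float); i=cv2.resize(i,(400,400),interpolation=cv2.INTER_CUBIC)
    i=(255*(np.clip(i,0,150)/150)**.5).astype(np.uint8)
    p,R,_=tcp()
    for s in(-1,0,1):
        u=(proj(c,p+R@np.array([0,s*.03,.022]))-(u0,v0)+.5)*4; cv2.circle(i,tuple(int(k) for k in u),3,(0,0,255),-1)
    o.append(i)
cv2.imwrite("pics/g2.png",np.hstack(o))
E
```

```text
clock: 1.58
tcp_pos: [0.4541, -0.2902, 0.1912]
orientation: [-0.002, 0.989, 0.147, -0.002]
wrist_force: [0.2, 0.9, 0.6]
finger_gap: 0.0601
grip_force: 0.0
[ 0.45411764 -0.29023834  0.19118256]
```

View pics/g2.png

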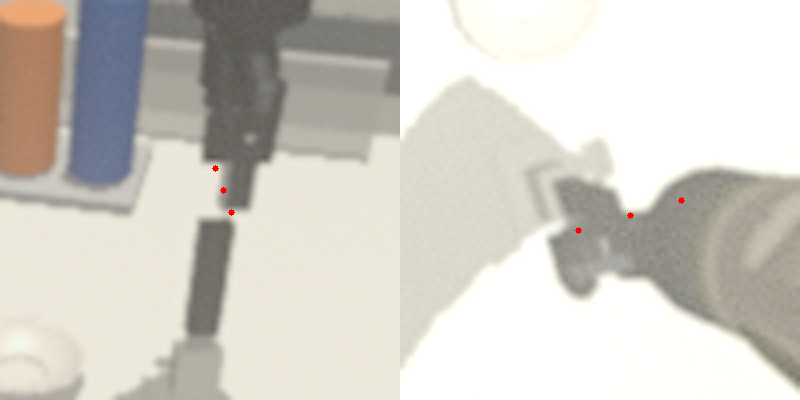

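Side view: the near fingertip (238,207) lines up with the handle top (215,220) along the tool's descent line. The predicted dots agree within about 2 mm, and the key lies between the fingers, so I'll descend and grip.

```bash
python3 nudge.py '[[0.001,0,0.02,0,0,0],[0.001,0,0.045,0,0,0],[0.001,0,0.07,0,0,0],[0.001,0,0.073,0,0,0],[0.001,0,0.073,0,0,0]]' 0.06 && python3 nudge.py '[[0,0,0,0,0,0],[0,0,0,0,0,0],[0,0,0,0,0,0],[0,0,0,0,0,0],[0,0,0,0,0,0]]' 0.0 40; python3 -c "
from h import *
p,R,s=tcp();print(p,R.round(3).tolist(),s['ft_torque'])"
```

```text
clock: 2.3
tcp_pos: [0.4578, -0.2909, 0.1217]
orientation: [0.001, 0.989, 0.148, 0.001]
wrist_force: [0.5, 0.6, 0.1]
finger_gap: 0.0599
grip_force: 0.0
clock: 2.92
tcp_pos: [0.4576, -0.2904, 0.1211]
orientation: [0.001, 0.989, 0.148, 0.0]
wrist_force: [-0.4, 0.4, 6.4]
finger_gap: 0.0137
grip_force: 41.4
[ 0.45757658 -0.2903662   0.12106251] [[0.956, 0.293, 0.001], [0.293, -0.956, -0.001], [0.001, 0.001, -1.0]] [0.12185667 0.19023208 0.01736385]
```

```bash
python3 nudge.py '[[0,0,-0.02,0,0,0],[0,0,-0.05,0,0,0],[0,0,-0.1,0,0,0],[0,0,-0.15,0,0,0],[0,0,-0.19,0,0,0],[0,0,-0.19,0,0,0]]' - 40
cat >> h.py <<'E'
PSI=np.radians(-13.1); CY=np.array([np.cos(PSI),np.sin(PSI),0]); CX=np.array([np.sin(PSI),-np.cos(PSI),0]); CZ=np.array([0,0,1.])
COL=np.array([.6576,-.0382,.080])
def lean(deg):
    t=np.radians(deg); z=np.sin(t)*CX-np.cos(t)*CZ; return np.c_[np.cross(CY,z),CY,z]
TIP=np.array([0,0,.115])
def tippose(tip,deg): R=lean(deg); return tip-R@TIP,R
E
python3 - <<'E'
from h import *
print(tcp()[0])
delta((.54,.13,.315),down(-13.1))
p,R=tippose(COL+.006*CY-.06*lean(45)[:,2],45); print("pre",p,R.round(3).tolist())
E
```

```text
clock: 3.68
tcp_pos: [0.4583, -0.291, 0.3136]
orientation: [0.002, 0.989, 0.148, 0.002]
wrist_force: [0.2, 0.2, -0.4]
finger_gap: 0.0133
grip_force: 40.7
[ 0.45833342 -0.2910377   0.3135835 ]
d [0.2013, -0.3787, -0.0028] rot [0.007, -0.0, -1.045]
pre [0.69149052 0.08096347 0.20374369] [[0.16, 0.974, -0.16], [0.689, -0.227, -0.689], [-0.707, 0.0, -0.707]]
```

```bash
python3 nudge.py '[[0.02,-0.05,0,0,0,-0.13],[0.05,-0.1,0,0,0,-0.28],[0.08,-0.15,0,0,0,-0.43],[0.11,-0.205,0,0,0,-0.58],[0.14,-0.26,0,0,0,-0.73],[0.17,-0.315,0,0,0,-0.88],[0.2,-0.37,0,0,0,-1.04],[0.201,-0.379,0,0,0,-1.045]]' - 40
python3 - <<'E'
from h import *
print(get_state()["joint_pos"].round(2))
R=lean(45)
delta(tippose(COL+.006*CY-.06*R[:,2]-.05*CX+.06*CZ,25)[0],lean(25))
delta(tippose(COL+.006*CY-.06*R[:,2],45)[0],R)
E
```

```text
clock: 4.68
tcp_pos: [0.5381, 0.1347, 0.308]
orientation: [-0.001, 0.781, 0.624, -0.001]
wrist_force: [-0.6, -0.3, -0.3]
finger_gap: 0.0138
grip_force: 40.7
[0.1  0.27 0.12 1.42 0.   1.89]
d [-0.0012, 0.1617, 0.0209] rot [-0.002, -0.436, 0.006]
d [-0.0184, 0.1618, 0.1038] rot [-0.001, -0.785, 0.007]
```

```bash
python3 nudge.py '[[0,0.05,0.005,0,-0.1,0],[0,0.1,0.01,0,-0.25,0],[0,0.15,0.02,0,-0.4,0],[0,0.162,0.03,0,-0.5,0],[-0.01,0.162,0.06,0,-0.65,0.007],[-0.018,0.162,0.095,0,-0.785,0.007],[-0.018,0.162,0.104,0,-0.785,0.007],[-0.018,0.162,0.104,0,-0.785,0.007]]' - 40
python3 - <<'E'
from h import *
print(get_state()["joint_pos"].round(2))
R=lean(45)
delta(tippose(COL+.006*CY-.06*R[:,2],45)[0],R)
p,Q,_=tcp()
o=[]
for n,(u0,v0,w) in(("side",(200,120,80)),("top",(215,150,80))):
    c=eyes.read_camera(n); np.savez(f"pics/{n}3.npz",**c)
    i=c["image"][v0:v0+w,u0:u0+w,::-1].astype(float); i=cv2.resize(i,(400,400),interpolation=cv2.INTER_CUBIC)
    i=(255*(np.clip(i,0,170)/170)**.6).astype(np.uint8)
    for s,col in((.115,(0,0,255)),(.065,(0,255,0)),(-.025,(255,0,0))):
        u=(proj(c,p+Q@np.array([0,0,s]))-(u0,v0)+.5)*400/w; cv2.circle(i,tuple(int(k) for k in u),2,col,-1)
    for k in(0,.006,.012):
        u=(proj(c,COL+CY*k)-(u0,v0)+.5)*400/w; cv2.circle(i,tuple(int(k) for k in u),1,(255,0,255),-1)
    o.append(i)
cv2.imwrite("pics/g3.png",np.hstack(o))
E
```

```text
clock: 5.68
tcp_pos: [0.6921, 0.076, 0.2059]
orientation: [0.237, 0.726, 0.572, -0.3]
wrist_force: [-0.4, -0.1, -0.0]
finger_gap: 0.0132
grip_force: 40.7
[ 0.25  0.96  0.83  1.87 -0.68  2.21]
d [0.0049, -0.0018, -0.0017] rot [-0.004, -0.001, -0.007]
```

View pics/g3.png

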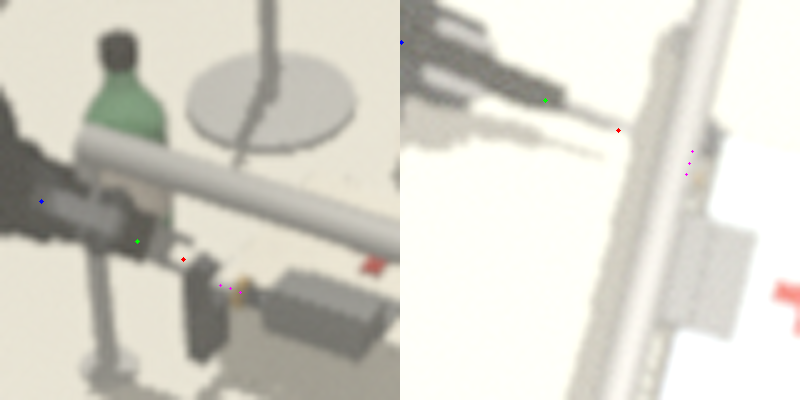

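The side tile shows the fork tines near (185,268) and (192,238), just left of the catch (200,255–355). Collar at (238,290). The top tile shows the blade leaving the handle at (560,97) and running to about (620,125). I'll measure the key in the hand with intensity profiles along its predicted axis.

Run:
```python
from h import *
p,Q,_=tcp()
for n in("side","top"):
    c=dict(np.load(f"pics/{n}3.npz")); b=dict(np.load(f"pics/{n}0.npz"))
    g=lambda k:cv2.cvtColor(k["image"],cv2.COLOR_RGB2GRAY).astype(np.float32)
    print(n,"rows: tool-x offset mm; cols s=50..125 step 5")
    for img,t in((g(c),""),(g(c)-g(b),"diff")):
      if t=="" : continue
      for ox in range(-18,19,3):
        P=np.array([proj(c,p+Q@np.array([ox/1000,0,s/1000])) for s in range(40,130,5)],np.float32)
        print(ox,cv2.remap(img,P[None,:,0],P[None,:,1],cv2.INTER_LINEAR)[0].round().astype(int).tolist())
```

```text
side rows: tool-x offset mm; cols s=50..125 step 5
-18 [1, 2, 7, 10, 10, 11, 10, 11, 10, 9, 12, 17, 19, 19, 19, 20, 20, 19]
-15 [-19, -15, -8, 3, 8, 9, 8, 7, 6, 9, 10, 14, 19, 21, 20, 19, 20, 20]
-12 [-27, -28, -27, -17, -8, -7, -9, -11, -6, 4, 8, 11, 14, 16, 15, 12, 14, 17]
-9 [-23, -28, -30, -32, -32, -29, -30, -25, -12, 2, 9, 7, -5, -17, -22, -22, -16, 1]
-6 [-13, -19, -26, -32, -34, -32, -27, -19, -5, 7, 13, -4, -34, -50, -42, -39, -29, -7]
-3 [-6, -13, -21, -27, -28, -23, -18, -12, -3, 8, 4, -23, -48, -39, -12, 1, 0, 8]
0 [1, -4, -11, -16, -15, -12, -11, -9, -3, 2, -13, -42, -57, -28, 5, 16, 16, 16]
3 [10, 5, -2, -9, -12, -12, -13, -16, -14, -13, -34, -58, -57, -34, -8, -1, 4, 9]
6 [-2, -3, -9, -14, -17, -19, -27, -35, -37, -39, -50, -60, -63, -57, -43, -35, -21, -2]
9 [-10, -14, -24, -25, -34, -44, -50, -65, -57, -32, -30, -31, -34, -34, -27, -18, -10, 3]
12 [-14, -14, -16, -15, -24, -24, -22, -28, -19, 1, 9, 9, 9, 9, 12, 15, 13, 13]
15 [-6, 0, 5, 9, 10, 12, 16, 13, 14, 18, 19, 20, 19, 19, 19, 20, 19, 17]
18 [7, 8, 11, 16, 19, 19, 20, 20, 20, 20, 20, 19, 19, 19, 19, 20, 21, 19]
[... 629 characters left out ...]
06, -103, -103, -103, -100, -103, -103, -84, -54, -40, -45, -42, -38, -38, -30, -22, -14, -7]
3 [-105, -103, -104, -103, -102, -102, -102, -99, -72, -46, -45, -43, -46, -39, -37, -26, -15, -10]
6 [-104, -105, -102, -103, -103, -99, -102, -103, -87, -60, -44, -43, -47, -40, -43, -32, -19, -10]
9 [-106, -105, -102, -105, -103, -104, -101, -99, -94, -77, -48, -44, -42, -43, -41, -36, -26, -10]
12 [-105, -103, -103, -103, -104, -104, -100, -103, -94, -86, -57, -44, -39, -41, -39, -36, -34, -14]
15 [-103, -107, -106, -102, -106, -104, -104, -101, -95, -87, -67, -46, -38, -35, -36, -33, -31, -21]
18 [-100, -104, -106, -103, -105, -104, -106, -100, -100, -85, -74, -51, -35, -34, -31, -32, -27, -25]
```

Run:
```python
from h import *
p,Q,_=tcp()
c=dict(np.load("pics/top3.npz")); b=dict(np.load("pics/top0.npz"))
g=lambda k:cv2.cvtColor(k["image"],cv2.COLOR_RGB2GRAY).astype(np.float32)
img=g(c)-g(b); sd=g(dict(np.load("pics/side3.npz")))-g(dict(np.load("pics/side0.npz")))
for s in(30,45,55,65,80,90,100,110):
    oy=np.arange(-16,17,2)
    P=np.array([proj(c,p+Q@np.array([0,y/1000,s/1000])) for y in oy],np.float32)
    print(s,cv2.remap(img,P[None,:,0],P[None,:,1],cv2.INTER_LINEAR)[0].round().astype(int).tolist())
for n in("side","top"):
    cc=dict(np.load(f"pics/{n}3.npz")); f=lambda v:proj(cc,p+Q@np.array(v))
    J=np.c_[[ (f(np.array([0,0,.115])+e)-f([0,0,.115])) for e in np.eye(3)*.001]].T; print(n,"px per mm ox,oy,s",J.round(3).tolist())
```

```text
30 [0, 10, 3, -20, -52, -84, -101, -105, -106, -105, -101, -87, -56, -26, -7, 5, 12]
45 [-16, 2, 6, -12, -50, -86, -103, -104, -103, -104, -105, -84, -42, -9, 9, 16, 16]
55 [-24, -4, 5, -6, -41, -82, -102, -104, -103, -103, -103, -76, -38, -6, 12, 18, 19]
65 [-26, -6, 11, 7, -13, -48, -82, -101, -103, -104, -98, -76, -41, -8, 11, 17, 17]
80 [-2, 9, 17, 19, 14, -4, -30, -50, -54, -35, -16, -2, 9, 14, 17, 17, 16]
90 [-6, 9, 18, 18, 15, 2, -19, -39, -45, -27, -7, 9, 18, 19, 17, 18, 17]
100 [-7, 6, 14, 18, 15, 3, -18, -39, -38, -22, -2, 12, 17, 16, 20, 19, 18]
110 [1, 6, 15, 19, 17, 11, -5, -26, -30, -22, -7, 7, 15, 18, 19, 19, 19]
side px per mm ox,oy,s [[-0.144, -0.356, 0.173], [0.396, -0.126, 0.073]]
top px per mm ox,oy,s [[-0.302, 0.109, 0.281], [-0.042, -0.41, 0.113]]
```

Run:
```python
from h import *
R=lean(45)
delta(tippose(COL+.009*CY-.02*R[:,2],45)[0],R)
```

```text
d [0.0073, 0.0005, 0.041] rot [-0.001, -0.003, -0.011]
```

```bash
python3 nudge.py '[[0.007,0.0005,0,0,-0.003,-0.01],[0.007,0.0005,0.015,0,-0.003,-0.01],[0.007,0.0005,0.03,0,-0.003,-0.01],[0.007,0.0005,0.041,0,-0.003,-0.01],[0.007,0.0005,0.041,0,-0.003,-0.01]]' - 40
cat >> h.py <<'E'
def look(name,k,marks=True):
    p,Q,_=tcp(); o=[]
    for n,(u0,v0,w) in(("side",(225,155,40)),("top",(235,160,60))):
        c=eyes.read_camera(n); np.savez(f"pics/{n}{k}.npz",**c)
        i=c["image"][v0:v0+w,u0:u0+w,::-1].astype(float); i=cv2.resize(i,(400,400),interpolation=cv2.INTER_CUBIC)
        i=(255*(np.clip(i,0,170)/170)**.6).astype(np.uint8)
        for X,col in((p+Q@TIP,(0,0,255)),(COL,(255,0,255))):
            u=(proj(c,X)-(u0,v0)+.5)*400/w; cv2.circle(i,tuple(int(q) for q in u),2,col,-1)
        o.append(i)
    cv2.imwrite(f"pics/{name}.png",np.hstack(o))
E
python3 - <<'E'
from h import *
R=lean(45)
delta(tippose(COL+.009*CY-.02*R[:,2],45)[0],R); look("g4",4)
E
```

```text
clock: 6.4
tcp_pos: [0.6873, 0.0528, 0.1736]
orientation: [0.237, 0.723, 0.575, -0.301]
wrist_force: [-0.3, -1.1, -0.3]
finger_gap: 0.0135
grip_force: 40.7
d [-0.0013, 0.0007, -0.0014] rot [-0.003, 0.002, 0.002]
```

View pics/g4.png

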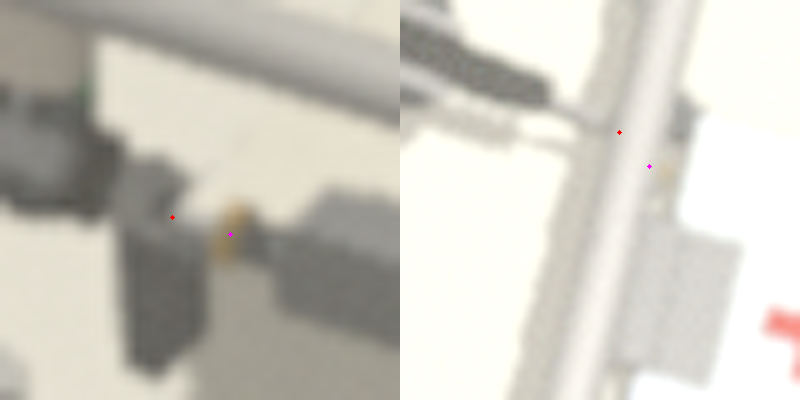

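The side tile shows the fork just left of and above the catch, its tip near (172,210). The collar disc is at (231,233), right on the predicted dot, and the bar runs left to the catch at about (180,216). Now a profile measurement of the fork.

Run:
```python
from h import *
p,Q,_=tcp()
g=lambda f:cv2.cvtColor(np.load(f)["image"],cv2.COLOR_RGB2GRAY).astype(np.float32)
c=dict(np.load("pics/side4.npz")); a,b=g("pics/side4.npz"),g("pics/side0.npz")
for oy in(0,-3):
  for ox in range(-15,16,3):
    P=np.array([proj(c,p+Q@np.array([ox,oy,s])/1000) for s in range(80,131,5)],np.float32)
    m=lambda i:cv2.remap(i,P[None,:,0],P[None,:,1],cv2.INTER_LINEAR)[0].round().astype(int).tolist()
    print(oy,ox,m(a),"|",m(a-b))
d=np.abs(a-b)[155:195,225:265]; 
for v in range(10,32): print(155+v,(a-b)[155+v,228:256].astype(int).tolist())
```

```text
0 -15 [120, 130, 132, 123, 116, 123, 125, 129, 132, 131, 133] | [-1, 10, 15, 15, 14, 15, 15, 16, 16, 16, 17]
0 -12 [80, 98, 94, 80, 75, 81, 89, 96, 111, 122, 132] | [-40, -16, -2, 6, 9, 11, 13, 16, 17, 17, 17]
0 -9 [50, 59, 59, 57, 54, 55, 58, 68, 93, 119, 135] | [-68, -43, -16, 3, 9, 10, 13, 16, 17, 17, 18]
0 -6 [42, 51, 54, 53, 52, 48, 49, 64, 94, 120, 130] | [-66, -34, -2, 12, 12, 10, 10, 11, 15, 16, 17]
0 -3 [42, 53, 54, 54, 50, 45, 44, 62, 88, 102, 105] | [-51, -10, 14, 20, 17, 12, 7, 8, 11, 13, 13]
0 0 [44, 52, 55, 55, 52, 45, 46, 57, 68, 73, 73] | [-38, -2, 20, 24, 20, 13, 9, 10, 10, 8, 9]
0 3 [44, 53, 54, 54, 52, 52, 53, 52, 51, 52, 52] | [-56, -12, 17, 22, 21, 21, 20, 16, 10, 9, 7]
0 6 [68, 70, 60, 50, 48, 50, 50, 48, 46, 46, 46] | [-46, -12, 8, 15, 16, 17, 19, 15, 11, 7, 5]
0 9 [107, 106, 76, 46, 40, 38, 39, 39, 39, 38, 40] | [-10, 6, 9, 7, 7, 7, 8, 8, 7, 4, 4]
0 12 [136, 130, 97, 61, 41, 35, 35, 36, 36, 36, 37] | [14, 15, 12, 7, 4, 3, 4, 4, 3, 3, 4]
0 15 [140, 135, 116, 80, 49, 37, 37, 36, 35, 36, 35] | [19, 17, 15, 10, 7, 3, 4, 3, 3, 2, 3]
-3 -15 [133, 132, 123, 119, 126,
[... 2820 characters left out ...]
 [17, 17, 17, 16, 17, 18, 19, 16, 11, 4, 3, 4, 6, 8, 5, 4, 5, 6, 8, 7, 5, 5, 6, 5, 6, 7, 8, 6]
181 [18, 17, 17, 17, 18, 17, 17, 17, 11, 7, 2, 3, 4, 3, 2, 4, 2, 5, 9, 8, 8, 8, 7, 7, 6, 5, 6, 5]
182 [18, 17, 17, 17, 16, 17, 17, 16, 11, 6, 3, 4, 3, 2, 6, 3, 5, 5, 9, 9, 10, 10, 9, 10, 8, 5, 5, 6]
183 [18, 17, 17, 17, 18, 17, 18, 16, 12, 7, 3, 3, 4, 2, 3, 3, 3, 6, 9, 11, 10, 9, 9, 11, 8, 7, 6, 7]
184 [18, 17, 17, 18, 17, 18, 17, 17, 13, 9, 3, 4, 3, 6, 5, 3, 3, 6, 9, 10, 10, 11, 9, 10, 8, 6, 6, 6]
185 [17, 17, 17, 18, 17, 17, 17, 17, 14, 7, 6, 3, 4, 2, 3, 5, 3, 7, 9, 9, 10, 10, 10, 10, 6, 7, 6, 8]
186 [17, 17, 17, 16, 17, 16, 18, 16, 15, 8, 4, 2, 3, 4, 1, 4, 3, 6, 8, 9, 10, 11, 10, 10, 8, 7, 7, 7]
```

Run:
```python
from h import *
R=lean(45); tgt=tippose(COL+.009*CY-.02*R[:,2],45)[0]
for k in range(3):
    delta(tgt,R); cS=eyes.read_camera("side"); 
    cT=eyes.read_camera("top"); delta(tgt,R)
np.savez("pics/side5.npz",**cS); np.savez("pics/top5.npz",**cT)
p,Q,_=tcp()
g=lambda f:cv2.cvtColor(np.load(f)["image"],cv2.COLOR_RGB2GRAY).astype(np.float32)
a,b=g("pics/top5.npz"),g("pics/top0.npz")
print("top oy profile -10..10")
for ox in(-6,6):
  for s in(75,85,90,95,100):
    P=np.array([proj(cT,p+Q@np.array([ox,y,s])/1000) for y in range(-10,11,2)],np.float32)
    print(ox,s,cv2.remap(a-b,P[None,:,0],P[None,:,1],1)[0].astype(int).tolist())
a,b=g("pics/side5.npz"),g("pics/side0.npz")
print("side")
for ox in range(-15,13,2):
    P=np.array([proj(cS,p+Q@np.array([ox,0,s])/1000) for s in range(80,131,4)],np.float32)
    print(ox,cv2.remap(a,P[None,:,0],P[None,:,1],1)[0].astype(int).tolist(),cv2.remap(a-b,P[None,:,0],P[None,:,1],1)[0].astype(int).tolist())
```

```text
d [-0.0016, 0.0006, -0.0007] rot [-0.002, 0.002, 0.002]
d [-0.0021, 0.0005, -0.0008] rot [-0.001, 0.002, 0.002]
d [-0.0021, 0.0005, -0.0008] rot [-0.001, 0.002, 0.002]
d [-0.0025, 0.0007, -0.0012] rot [-0.002, 0.002, 0.003]
d [-0.0025, 0.0007, -0.0012] rot [-0.002, 0.002, 0.003]
d [-0.0026, 0.0008, -0.0015] rot [-0.002, 0.002, 0.003]
top oy profile -10..10
-6 75 [8, 9, -4, -29, -50, -45, -29, -14, -2, 7, 12]
-6 85 [0, 7, 1, -12, -22, -20, -11, 1, 10, 13, 14]
-6 90 [7, 10, 5, -1, 0, 3, 10, 12, 14, 13, 12]
-6 95 [11, 8, 4, -5, 0, 7, 13, 14, 12, 11, 13]
-6 100 [13, 9, 2, -2, -4, -1, 5, 10, 11, 12, 14]
6 75 [2, 6, -8, -43, -76, -97, -102, -102, -98, -75, -40]
6 85 [-2, 11, 10, -5, -30, -55, -58, -43, -28, -13, -4]
6 90 [-13, 1, 7, 0, -26, -41, -39, -24, -4, 5, 12]
6 95 [-18, 0, 7, 0, -17, -34, -30, -18, -2, 8, 15]
6 100 [-3, 3, 9, 7, -4, -8, -5, 0, 8, 12, 12]
side
-15 [122, 129, 127, 116, 107, 105, 111, 114, 120, 125, 127, 129, 131] [1, 10, 14, 14, 13, 13, 13, 14, 14, 15, 16, 16, 16]
-13 [98, 108, 105, 91, 80, 74, 82, 89, 93, 101, 112, 123, 131] [-20, -4, 5, 8, 9, 9, 10, 12, 13, 14, 15, 
[... 585 characters left out ...]
47, 42, 43, 50, 60, 70, 74, 74] [-25, 1, 18, 23, 20, 16, 9, 6, 6, 7, 8, 8, 9]
1 [46, 52, 55, 54, 52, 49, 44, 43, 44, 51, 55, 57, 56] [-36, -5, 18, 21, 20, 16, 12, 10, 8, 7, 7, 8, 7]
3 [46, 52, 53, 53, 53, 51, 48, 46, 47, 48, 48, 50, 49] [-49, -15, 8, 19, 22, 19, 16, 15, 14, 12, 9, 7, 6]
5 [58, 60, 57, 52, 52, 51, 51, 49, 49, 50, 48, 47, 47] [-50, -19, 3, 16, 20, 19, 19, 18, 17, 16, 11, 7, 5]
7 [81, 80, 69, 54, 49, 47, 45, 46, 46, 46, 43, 42, 44] [-32, -10, 4, 12, 14, 15, 14, 15, 15, 14, 10, 6, 5]
9 [109, 107, 84, 61, 46, 41, 40, 40, 39, 39, 39, 39, 38] [-6, 3, 8, 8, 8, 8, 8, 9, 8, 8, 6, 4, 4]
11 [127, 128, 100, 73, 46, 39, 36, 36, 36, 36, 36, 36, 36] [7, 13, 12, 9, 5, 3, 3, 4, 4, 3, 3, 4, 4]
```

```bash
sed -i 's/^TIP=.*/TIP=np.array([-.002,0,.115])/' h.py
cat >> h.py <<'E'
def tgt(y,depth,deg=45,up=0,ox=0): # key tip: y mm from collar face, depth mm beyond bar axis
    R=lean(deg); return tippose(COL+y/1e3*CY+depth/1e3*R[:,2]+up/1e3*CZ+ox/1e3*R[:,0],deg)
def rep(): # key tip relative to bar, mm: along tool-x(w), case y, depth ; force in case axes
    p,Q,s=tcp(); v=(p+Q@TIP-COL)*1e3; R=lean(45); F=s["wrist_force"]
    print("tip w,y,depth",(R[:,0]@v).round(1),(CY@v).round(1),(R[:,2]@v).round(1),"F cx,cy,cz",[round(float(F@a),1) for a in(CX,CY,CZ)],"clk",round(s["clock"],2))
E
python3 - <<'E'
from h import *
rep(); delta(*tgt(8,-9))
E
```

```text
tip w,y,depth 0.3 8.0 -18.5 F cx,cy,cz [-0.8, 0.1, -0.2] clk 6.8
d [-0.0006, -0.0002, 0.0095] rot [-0.002, 0.002, 0.003]
```

```bash
python3 nudge.py '[[-0.0005,0,0.005,-0.002,0.002,0.003],[-0.0005,0,0.011,-0.002,0.002,0.003],[-0.0005,0,0.011,-0.002,0.002,0.003],[-0.0005,0,0.011,-0.002,0.002,0.003]]' - 40 | tail -3
python3 - <<'E'
from h import *
rep(); look("g5",6); rep(); delta(*tgt(8,0))
E
```

```text
wrist_force: [0.3, -0.6, -0.1]
finger_gap: 0.0134
grip_force: 40.7
tip w,y,depth -0.3 7.9 -6.9 F cx,cy,cz [0.5, 0.5, -0.1] clk 7.3
tip w,y,depth -0.2 8.0 -7.1 F cx,cy,cz [-0.5, 0.0, -1.0] clk 7.4
d [0.0001, -0.0001, 0.0071] rot [-0.001, 0.001, 0.0]
```

View pics/g5.png

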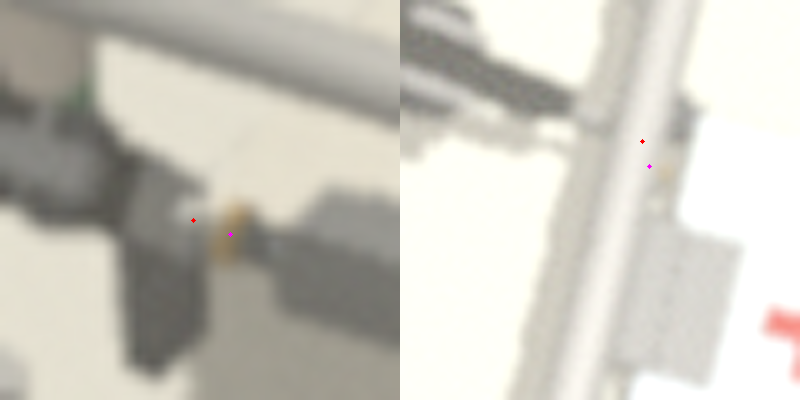

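The side tile shows the upper tine tip at (207,190) and the tip centre at the dot (193,220). The light bar shows in the slot at (190,215) and the collar is at (231,233), so the fork is lined up between collar and catch. Inserting.

```bash
python3 nudge.py '[[0,0,0.003,-0.001,0.001,0],[0,0,0.006,-0.001,0.001,0],[0,0,0.008,-0.001,0.001,0],[0,0,0.008,-0.001,0.001,0]]' - 40 | grep force
python3 -c "
from h import *
rep()"
```

```text
wrist_force: [-0.3, 0.7, -0.3]
grip_force: 40.7
tip w,y,depth -0.1 8.0 1.2 F cx,cy,cz [-0.6, -0.5, -0.3] clk 7.9
```

```bash
python3 nudge.py '[[0,0,0.003,0,0,0],[0,0,0.006,0,0,0],[0,0,0.0085,0,0,0],[0,0,0.0085,0,0,0]]' - 40 | grep force
python3 -c "
from h import *
rep()"
python3 nudge.py '[[0,-0.001,0,0,0,0],[0,-0.002,0,0,0,0],[0,-0.003,0,0,0,0],[0,-0.004,0,0,0,0],[0,-0.004,0,0,0,0]]' - 40 | grep force
python3 -c "
from h import *
rep()"
```

```text
wrist_force: [0.3, 0.5, -0.7]
grip_force: 40.7
tip w,y,depth -0.1 7.9 9.7 F cx,cy,cz [-0.6, 0.1, -0.7] clk 8.4
wrist_force: [-0.4, -0.3, -1.1]
grip_force: 40.7
tip w,y,depth -0.0 4.0 9.4 F cx,cy,cz [0.4, -0.3, -1.1] clk 9.03
```

```bash
for i in 1 2 3; do python3 nudge.py '[[0,-0.001,0,0,0,0],[0,-0.002,0,0,0,0],[0,-0.002,0,0,0,0]]' - 40 >/dev/null
python3 -c "
from h import *
rep()"; done
```

```text
tip w,y,depth -0.1 2.7 9.4 F cx,cy,cz [0.8, 3.0, -1.8] clk 9.4
tip w,y,depth -0.2 1.2 9.3 F cx,cy,cz [0.8, 5.7, -2.4] clk 9.78
tip w,y,depth -0.3 -0.6 9.2 F cx,cy,cz [0.3, 5.7, -0.3] clk 10.15
```

```bash
for i in 1 2 3; do python3 nudge.py '[[0,-0.001,0,0,0,0],[0,-0.002,0,0,0,0],[0,-0.002,0,0,0,0]]' - 40 >/dev/null
python3 -c "
from h import *
rep()"; done
```

```text
tip w,y,depth -0.6 -2.3 8.9 F cx,cy,cz [1.2, 6.0, -1.0] clk 10.53
tip w,y,depth -0.8 -3.8 8.7 F cx,cy,cz [0.6, 6.8, 0.2] clk 10.9
tip w,y,depth -0.8 -5.4 8.7 F cx,cy,cz [1.2, 7.0, -0.1] clk 11.28
```

```bash
for i in 1; do python3 nudge.py '[[0,-0.001,0,0,0,0],[0,-0.0015,0,0,0,0],[0,-0.0015,0,0,0,0]]' - 40 >/dev/null
python3 -c "
from h import *
rep();print(tcp()[2]['ft_torque'])
p,Q,_=tcp()
for n in('side','top'):
    c=eyes.read_camera(n);np.savez(f'pics/{n}7.npz',**c)
g=lambda f:cv2.cvtColor(np.load(f)['image'],cv2.COLOR_RGB2GRAY).astype(int)
d=g('pics/side7.npz')-g('pics/side6.npz')
print(np.abs(d[165:190,250:285]).max(), np.abs(d[170:186,250:262]).round().tolist()[::3])
"; done
```

```text
tip w,y,depth -0.9 -6.7 8.6 F cx,cy,cz [0.7, 8.3, -0.4] clk 11.65
[ 0.10260581 -1.81114564  1.73847123]
50 [[3, 2, 2, 3, 3, 4, 4, 3, 3, 2, 2, 3], [6, 3, 2, 2, 3, 4, 14, 17, 19, 18, 17, 15], [14, 31, 50, 37, 17, 8, 4, 1, 2, 1, 1, 2], [15, 7, 9, 6, 1, 1, 1, 5, 4, 4, 8, 3], [11, 8, 3, 3, 0, 0, 3, 2, 2, 1, 1, 2], [2, 1, 0, 3, 3, 2, 2, 0, 0, 1, 2, 1]]
```

```bash
python3 nudge.py '[[0,-0.001,0,0,0,0],[0,-0.001,0,0,0,0],[-0.001,-0.001,-0.001,0,0,0],[-0.002,-0.001,-0.002,0,0,0],[-0.003,-0.001,-0.003,0,0,0],[-0.003,-0.001,-0.003,0,0,0]]' - 40 >/dev/null
cat >> h.py <<'E'
def lidchk(k):
    c=eyes.read_camera("side"); np.savez(f"pics/side{k}.npz",**c)
    a=cv2.cvtColor(c["image"],6)[150:200,250:290].astype(np.float32); b=cv2.cvtColor(np.load("pics/side6.npz")["image"],6)[150:200,250:290].astype(np.float32)
    print("block shift px vs before",cv2.phaseCorrelate(b,a,cv2.createHanningWindow((40,50),5)))
E
python3 -c "
from h import *
rep();lidchk(8)"
```

```text
tip w,y,depth -4.5 -7.5 5.9 F cx,cy,cz [3.2, 8.6, -0.3] clk 12.5
block shift px vs before ((-0.5276857769676369, -0.7037174487312896), 1.0124849629402162)
```

```bash
python3 nudge.py '[[-0.001,0,-0.001,0,0,0],[-0.002,0,-0.002,0,0,0],[-0.003,0,-0.003,0,0,0],[-0.003,0,-0.003,0,0,0]]' - 40 >/dev/null
python3 -c "
from h import *
rep();lidchk(9)"
```

```text
tip w,y,depth -7.8 -7.6 3.2 F cx,cy,cz [2.9, 8.4, -2.3] clk 13.05
block shift px vs before ((-0.737428373588255, -0.9837000638011766), 0.9847686557769776)
```

```bash
python3 nudge.py '[[-0.001,0,-0.001,0,0,0],[-0.002,0,-0.002,0,0,0],[-0.003,0,-0.003,0,0,0],[-0.003,0,-0.003,0,0,0]]' - 40 >/dev/null
python3 -c "
from h import *
rep();lidchk(10)
for k in(6,7,8,9,10):
    g=cv2.cvtColor(np.load(f'pics/side{k}.npz')['image'],6); print(k,g[160:200,268].tolist())
for up in(0,4,8,12): print(up,proj(np.load('pics/side10.npz'),COL+CX*.004-.03*CY+CZ*(.009+up/1e3)))
"
```

```text
tip w,y,depth -10.8 -7.7 0.3 F cx,cy,cz [3.1, 8.6, -1.0] clk 13.6
block shift px vs before ((-0.9282574957749503, -2.3315449992244197), 0.6451684832572937)
6 [114, 107, 109, 108, 100, 89, 77, 65, 70, 104, 128, 134, 135, 135, 134, 120, 91, 72, 69, 70, 70, 68, 58, 48, 46, 45, 44, 45, 44, 46, 48, 61, 71, 73, 73, 74, 74, 74, 73, 74]
7 [112, 103, 106, 105, 97, 88, 75, 64, 69, 102, 126, 132, 133, 132, 129, 113, 85, 69, 68, 68, 68, 66, 55, 46, 45, 45, 43, 43, 43, 42, 50, 65, 72, 72, 72, 73, 73, 73, 72, 73]
8 [112, 103, 107, 105, 96, 88, 76, 63, 68, 102, 125, 131, 131, 127, 110, 83, 68, 67, 68, 66, 55, 45, 45, 44, 44, 43, 43, 44, 47, 59, 70, 72, 71, 72, 72, 73, 71, 73, 72, 72]
9 [111, 104, 107, 106, 97, 86, 75, 63, 68, 100, 124, 129, 122, 93, 72, 66, 67, 67, 64, 52, 43, 44, 45, 43, 44, 43, 45, 53, 64, 71, 71, 71, 73, 72, 72, 72, 71, 72, 71, 71]
10 [111, 104, 107, 104, 96, 86, 74, 64, 68, 100, 116, 97, 72, 66, 66, 67, 64, 51, 44, 45, 43, 42, 43, 44, 42, 51, 67, 72, 72, 71, 72, 73, 73, 72, 71, 72, 72, 73, 71, 72]
0 [258.71717018 177.84228408]
4 [258.68765272 176.58726522]
8 [258.65797006 175.3252225 ]
12 [258.62812081 174.0560968 ]
```

```bash
python3 nudge.py '[[-0.001,0,-0.001,0,0,0],[-0.002,0,-0.002,0,0,0],[-0.003,0,-0.003,0,0,0],[-0.003,0,-0.003,0,0,0]]' - 40 >/dev/null
python3 -c "
from h import *
rep();lidchk(11)
g=cv2.cvtColor(np.load('pics/side11.npz')['image'],6); print(g[160:200,268].tolist())
"
```

```text
tip w,y,depth -14.0 -7.8 -2.4 F cx,cy,cz [5.8, 8.9, -2.4] clk 14.15
block shift px vs before ((-1.0443017379161894, -2.3173088172879126), 0.5643487367630005)
[110, 104, 106, 105, 97, 86, 74, 64, 67, 86, 83, 71, 66, 67, 66, 63, 51, 44, 44, 44, 44, 44, 43, 43, 47, 57, 72, 72, 71, 71, 71, 71, 73, 72, 71, 72, 72, 71, 71, 72]
```

```bash
python3 nudge.py '[[0,0,-0.008,0,0,0],[0,0,-0.016,0,0,0],[0,0,-0.024,0,0,0],[0,0,-0.03,0,0,0],[0,0,-0.03,0,0,0]]' - 40
python3 -c "
from h import *
rep();lidchk(12)
for n in('top',):
    c=eyes.read_camera(n);np.savez(f'pics/{n}12.npz',**c)
g=cv2.cvtColor(np.load('pics/side12.npz')['image'],6); print(g[120:200,268].tolist())
s=np.load('pics/side12.npz')['image'][70:230,180:380,::-1];t=c['image'][110:270,230:430,::-1]
cv2.imwrite('pics/g6.png',np.hstack([cv2.resize(q,(400,320)) for q in(s,t)]))
"
```

```text
clock: 14.82
tcp_pos: [0.6691, 0.0594, 0.1916]
orientation: [0.238, 0.723, 0.575, -0.3]
wrist_force: [0.2, 0.1, -0.8]
finger_gap: 0.0133
grip_force: 41.0
tip w,y,depth -11.7 -10.9 -33.0 F cx,cy,cz [-0.1, 0.1, -0.8] clk 14.82
block shift px vs before ((0.36617923401191277, 0.08594665620640995), 0.2758780550956726)
[131, 130, 131, 131, 131, 131, 131, 130, 131, 131, 130, 132, 131, 126, 116, 107, 103, 102, 102, 103, 103, 102, 101, 95, 83, 87, 109, 126, 131, 131, 132, 131, 131, 130, 129, 125, 120, 120, 118, 105, 92, 98, 105, 105, 96, 86, 75, 64, 56, 53, 50, 50, 48, 47, 50, 49, 49, 49, 50, 50, 49, 50, 50, 49, 51, 58, 71, 73, 72, 70, 71, 71, 72, 72, 72, 72, 72, 72, 72, 72]
```

View pics/g6.png

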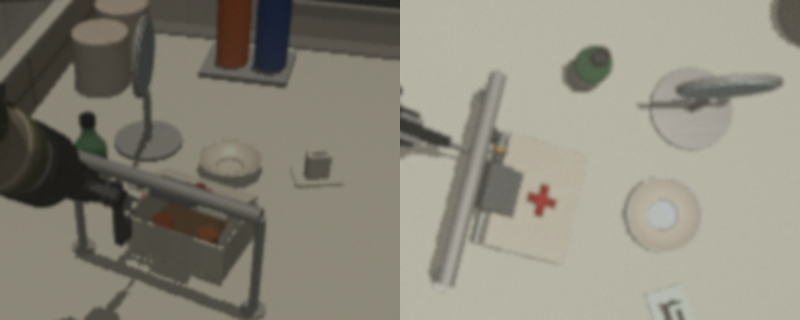

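The lid is up: the side tile shows the open case with its contents at (180,220), the fork is clear, and dish, mirror and bottle look untouched. Now I'll back off and measure the cup.

```bash
python3 nudge.py '[[0,0,-0.03,0,0,0],[-0.01,0,-0.08,0,0,0],[-0.04,-0.04,-0.12,0,0,0],[-0.07,-0.08,-0.14,0,0,0],[-0.08,-0.12,-0.14,0,0,0],[-0.08,-0.12,-0.14,0,0,0]]' - 40
python3 - <<'E'
from h import *
rep()
for k in(0,13):
  C={}
  for n in("top","side"):
    if k: C[n]=eyes.read_camera(n); np.savez(f"pics/{n}{k}.npz",**C[n])
    else: C[n]=dict(np.load(f"pics/{n}0.npz"))
    H=cv2.cvtColor(cv2.resize(C[n]["image"],None,fx=4,fy=4,interpolation=cv2.INTER_CUBIC),cv2.COLOR_RGB2HSV)
    m=((H[...,0]>70)&(H[...,0]<100)&(H[...,1]>70)).astype(np.uint8)
    q,s,c,r=blob(m,[4*b for b in((120,240,190,300) if n=="top" else(270,265,355,345))])
    ct=max(cv2.findContours(q,0,1)[0],key=cv2.contourArea)[:,0,:]; f=lambda p:(np.asarray(p,float)+.5)/4-.5
    if n=="top":
        cc,rr=cv2.minEnclosingCircle(ct); X=onz(C[n],f(cc),.07); print("top rim",f(cc),rr/4,"expect r",.041*436/(1.143-.07),X)
    else:
        l,rg=f(ct[ct[:,0].argmin()]),f(ct[ct[:,0].argmax()]); P=onz(C[n],(l+rg)/2,.07); print("side rim",l,rg,P,np.linalg.norm(onz(C[n],l,.07)-onz(C[n],rg,.07)))
        print(tri(C["top"],f(cc),C["side"],(l+rg)/2))
        print("bottom",f(ct[ct[:,1].argmax()]), "lid rows")
E
```

```text
clock: 15.68
tcp_pos: [0.5591, 0.1276, 0.3486]
orientation: [0.238, 0.723, 0.576, -0.3]
wrist_force: [1.0, 0.1, -0.1]
finger_gap: 0.0134
grip_force: 41.0
tip w,y,depth -93.6 -133.5 -173.3 F cx,cy,cz [-0.3, 0.9, -0.1] clk 15.68
top rim [152.73666382 270.77008057] 17.21629524230957 expect r 16.659832246039144 [0.44186894 0.24617543 0.07      ]
side rim [290.875 292.125] [333.875 297.125] [0.44166734 0.24823032 0.07      ] 0.07984486272739937
(array([0.44170965, 0.24665591, 0.0676964 ]), np.float64(0.00012884238649815596))
bottom [308.125 328.875] lid rows
top rim [152.63409424 270.368927  ] 17.21013832092285 expect r 16.659832246039144 [0.44282443 0.24646105 0.07      ]
side rim [291.625 292.125] [333.125 297.875] [0.44152431 0.24903392 0.07      ] 0.07710508004523457
(array([0.44209459, 0.24703033, 0.06690893]), np.float64(0.0008738218092723709))
bottom [308.875 329.125] lid rows
```

```bash
cat >> h.py <<'E'
CUP=np.array([.442,.247,0])
def cupt(z,deg=27,o=.016): return tippose(CUP+o*CX+z*CZ,deg)
E
python3 -c "
from h import *
print(cupt(.11)[0],get_state()['joint_pos'].round(2)); delta(*cupt(.11))"
```

```text
[0.45061069 0.28400224 0.21155777] [ 0.37  0.71  0.67  2.04 -0.63  2.33]
d [0.1863, -0.1439, 0.006] rot [0.001, 0.314, 0.001]
```

```bash
python3 nudge.py '[[0.03,-0.04,0,0,0.06,0],[0.07,-0.08,0,0,0.13,0],[0.11,-0.11,0.002,0,0.2,0],[0.15,-0.135,0.004,0,0.28,0],[0.186,-0.144,0.006,0,0.314,0],[0.186,-0.144,0.006,0,0.314,0],[0.186,-0.144,0.006,0,0.314,0]]' - 40
python3 - <<'E'
from h import *
p,Q,_=tcp(); print("tip",p+Q@TIP, "joints",get_state()["joint_pos"].round(2)); delta(*cupt(.09)); delta(*cupt(.012))
T=eyes.read_camera("top");S=eyes.read_camera("side");np.savez("pics/top14.npz",**T);np.savez("pics/side14.npz",**S)
print("tip px top",proj(T,p+Q@TIP),"side",proj(S,p+Q@TIP))
g=lambda k:cv2.cvtColor(np.load(f"pics/side{k}.npz")["image"],cv2.COLOR_RGB2GRAY).astype(np.float32)
a,b=g(14),g(0)
for ox in range(-12,13,3):
    P=np.array([proj(S,p+Q@np.array([ox-2,0,s])/1000) for s in range(60,131,5)],np.float32)
    print(ox,cv2.remap(a-b,P[None,:,0],P[None,:,1],1)[0].astype(int).tolist())
E
```

```text
clock: 16.65
tcp_pos: [0.4518, 0.2834, 0.2115]
orientation: [0.145, 0.761, 0.605, -0.183]
wrist_force: [1.0, -0.7, -0.4]
finger_gap: 0.0133
grip_force: 40.9
tip [0.43953089 0.23077022 0.10996537] joints [ 0.57  0.54  0.2   1.58 -0.32  2.43]
d [0.0093, -0.0013, 0.0176] rot [-0.0, 0.001, -0.0]
d [0.0448, -0.0013, 0.0871] rot [-0.0, 0.001, -0.0]
tip px top [155.74553725 273.52437026] side [316.83389659 274.46394616]
-12 [-90, -90, -90, -90, -90, -89, -89, -91, -91, -91, -91, -87, -77, -48, -23]
-9 [-90, -90, -91, -91, -91, -92, -91, -90, -90, -89, -83, -69, -47, -22, -1]
-6 [-90, -91, -91, -91, -90, -89, -88, -86, -84, -75, -58, -32, -8, 5, 15]
-3 [-91, -90, -87, -85, -79, -76, -75, -73, -62, -36, -13, 4, 13, 20, 20]
0 [-86, -80, -72, -69, -69, -72, -73, -67, -54, -34, -13, 2, 11, 13, 15]
3 [-71, -69, -73, -77, -83, -86, -87, -81, -64, -44, -28, -16, -9, -3, 3]
6 [-86, -88, -90, -90, -90, -91, -87, -77, -64, -52, -38, -25, -17, -6, 1]
9 [-90, -88, -80, -74, -72, -68, -57, -45, -34, -21, -11, -1, 1, 4, 6]
12 [-34, -19, -15, -15, -13, -10, -7, -3, 0, 2, 4, 5, 6, 6, 6]
```

```bash
python3 nudge.py '[[0.01,-0.001,0.02,0,0,0],[0.02,-0.001,0.04,0,0,0],[0.03,-0.001,0.058,0,0,0],[0.037,-0.001,0.072,0,0,0],[0.041,-0.001,0.08,0,0,0],[0.041,-0.001,0.08,0,0,0]]' - 40|grep force
python3 -c "
from h import *
p,Q,_=tcp(); print('tip',p+Q@TIP); delta(*cupt(.012))"
```

```text
wrist_force: [0.2, -0.2, 0.4]
grip_force: 40.9
tip [0.43748441 0.2314266  0.01972096]
d [0.0036, 0.0008, 0.0068] rot [-0.001, 0.0, 0.0]
```

```bash
python3 nudge.py '[[0.001,0,0.002,0,0,0],[0.002,0,0.004,0,0,0],[0.003,0,0.006,0,0,0],[0.003,0,0.006,0,0,0]]' - 40|grep force
python3 -c "
from h import *
p,Q,_=tcp(); print('tip',p+Q@TIP)"
```

```text
wrist_force: [-0.3, 0.4, 0.5]
grip_force: 40.9
tip [0.4374402  0.23167307 0.01313461]
```

```bash
python3 nudge.py '[[0,0,0.001,0,0,0],[0,0,0.001,0,0,0],[0,0,0.001,0,0,0],[0,0,0.001,0,0,0],[0,0,0.001,0,0,0],[0,0,0.001,0,0,0]]' 0.04|grep -E "force|gap"
python3 nudge.py '[[0,0,-0.01,0,0,0],[0,0,-0.03,0,0,0],[0,0,-0.06,0,0,0],[0,0,-0.1,0,0,0],[0,0,-0.15,0,0,0],[0,0,-0.15,0,0,0]]' -
python3 - <<'E'
from h import *
T=eyes.read_camera("top");S=eyes.read_camera("side");np.savez("pics/top15.npz",**T);np.savez("pics/side15.npz",**S)
for n,C in(("top",T),("side",S)):
    a=C["image"].astype(int);b=np.load(f"pics/{n}0.npz")["image"].astype(int)
    bx=(120,240,200,310) if n=="top" else (260,200,360,345)
    H=cv2.cvtColor(C["image"],cv2.COLOR_RGB2HSV)
    m=((H[...,0]>70)&(H[...,0]<100)&(H[...,1]>70)).astype(np.uint8); q,s,c,r=blob(m,bx); print(n,"cup bbox",s,c)
    k=((H[...,2]<45)).astype(np.uint8); q,s,c,r=blob(k,bx); print(n,"dark handle",s,c,np.round(cv2.boxPoints(r),1).tolist())
# lid: red cross / side
d=np.abs(np.load("pics/side13.npz")["image"].astype(int)-S["image"])[100:220,200:330].mean(); print("case diff 13->15",d)
# handle ends
E
```

```text
wrist_force: [-0.9, 0.1, 0.4]
finger_gap: 0.04
grip_force: 0.0
clock: 19.5
tcp_pos: [0.4664, 0.3525, 0.2516]
orientation: [0.145, 0.762, 0.605, -0.179]
wrist_force: [0.1, 1.0, -0.2]
finger_gap: 0.04
grip_force: 0.0
top cup bbox [136 254  34  34 693] [153.42857143 270.53391053]
top dark handle [121 265   4   3   9] [122.22222222 266.11111111] [[121.0, 265.0], [124.0, 265.0], [124.0, 267.0], [121.0, 267.0]]
side cup bbox [291 288  44  42 892] [311.73991031 310.29372197]
side dark handle [ 260  236   72   62 1451] [295.95313577 276.48311509] [[256.5, 282.70001220703125], [301.0, 236.0], [345.70001220703125, 278.6000061035156], [301.20001220703125, 325.20001220703125]]
case diff 13->15 33.02478632478633
```

```bash
python3 nudge.py '[[-0.02,0,-0.05,0,0,0],[-0.04,-0.03,-0.08,0,-0.05,0],[-0.05,-0.08,-0.1,0,0.1,0],[-0.05,-0.13,-0.1,0,0.25,0],[-0.05,-0.18,-0.1,0,0.4,0],[-0.05,-0.18,-0.1,0,0.4,0]]' - | head -2
python3 - <<'E'
from h import *
T=eyes.read_camera("top");S=eyes.read_camera("side");np.savez("pics/top16.npz",**T);np.savez("pics/side16.npz",**S)
for n,C in(("top",T),("side",S)):
    bx=(120,240,200,310) if n=="top" else (260,230,350,340)
    H=cv2.cvtColor(C["image"],cv2.COLOR_RGB2HSV)
    m=((H[...,0]>70)&(H[...,0]<100)&(H[...,1]>70)).astype(np.uint8); q,s,c,r=blob(m,bx); print(n,"cup bbox",s,c)
    k=((H[...,2]<(65 if n=="top" else 45))&(H[...,1]<90)).astype(np.uint8); q,s,c,r=blob(k,bx); print(n,"dark",s,c,np.round(cv2.boxPoints(r),1).tolist())
    B=np.load(f"pics/{n}0.npz")["image"].astype(int); d=np.abs(C["image"].astype(int)-B).max(2)>45
    nn,l,st,ce=cv2.connectedComponentsWithStats(d.astype(np.uint8)); print("changed",[(s.tolist(),np.round(c_).tolist()) for s,c_ in zip(st[1:],ce[1:]) if s[4]>25])
# predicted lid-open outline (1.0 rad) : collar & lid front corners
hinge=COL-.044*CY+.126*CX; hinge[2]=.062
for nm,x,y,z in(("collar",-.126,.044,.018),("front+",-.111,.07,.005),("front-",-.111,-.07,.005)):
    for a in(0,1.0):
        X=hinge+y*CY+(x*np.cos(a)+z*np.sin(a))*CX+(-x*np.sin(a)+z*np.cos(a))*CZ; print(nm,a,proj(S,X).round(),proj(T,X).round())
E
```

```text
clock: 20.35
tcp_pos: [0.2845, 0.3882, 0.3592]
top cup bbox [136 254  34  33 664] [153.57831325 270.21536145]
top dark [120 264  35   9 204] [137.08823529 268.07843137] [[119.69999694824219, 271.20001220703125], [120.0, 264.0], [154.1999969482422, 265.3999938964844], [153.8000030517578, 272.70001220703125]]
changed [([274, 180, 48, 61, 1766], [299.0, 210.0]), ([272, 197, 12, 19, 140], [277.0, 207.0]), ([119, 261, 19, 11, 168], [129.0, 266.0]), ([145, 264, 22, 10, 111], [152.0, 269.0]), ([370, 264, 17, 14, 166], [378.0, 271.0]), ([43, 296, 117, 88, 4329], [95.0, 345.0]), ([199, 326, 278, 58, 9510], [328.0, 363.0]), ([0, 349, 47, 35, 1085], [20.0, 366.0])]
side cup bbox [ 291  277   43   53 1452] [312.62741047 301.34917355]
side dark [295 297  22  17 256] [305.24609375 304.4296875 ] [[294.20001220703125, 309.6000061035156], [302.6000061035156, 292.79998779296875], [316.6000061035156, 299.79998779296875], [308.20001220703125, 316.6000061035156]]
changed [([399, 0, 98, 208, 8967], [455.0, 101.0]), ([336, 114, 13, 32, 284], [342.0, 129.0]), ([466, 125, 46, 85, 1641], [486.0, 178.0]), ([488, 125, 14, 20, 70], [494.0, 136.0]), ([260, 128, 48, 43, 885], [280.0, 149.0]), ([249, 165, 50, 27, 441], [276.0, 178.0]), ([247, 176, 29, 13, 102], [261.0, 182.0]), ([410, 200, 21, 13, 180], [419.0, 207.0]), ([251, 202, 23, 10, 100], [263.0, 207.0]), ([389, 212, 96, 84, 2265], [439.0, 266.0]), ([440, 218, 70, 44, 1303], [467.0, 234.0]), ([429, 223, 15, 22, 213], [435.0, 234.0]), ([477, 240, 13, 7, 54], [482.0, 243.0]), ([473, 279, 29, 30, 414], [486.0, 296.0]), ([297, 300, 19, 13, 174], [306.0, 306.0]), ([416, 302, 96, 82, 3858], [479.0, 357.0]), ([292, 334, 11, 15, 87], [297.0, 341.0])]
collar 0 [248. 178.] [272. 184.]
collar 1.0 [261. 131.] [306. 188.]
front+ 0 [242. 176.] [280. 176.]
front+ 1.0 [252. 135.] [307. 178.]
front- 0 [291. 192.] [266. 231.]
front- 1.0 [302. 150.] [292. 237.]
```

Run:
```python
from h import *
T=dict(np.load("pics/top16.npz"));S=dict(np.load("pics/side16.npz"))
for u,v in(((137.1,268.1),(305.2,304.4)),((121,267.5),(299,312)),((153,269),(311,297))): 
    X,e=tri(T,u,S,v); print(X.round(4),round(e,4),"dist to cup axis",np.linalg.norm(X[:2]-CUP[:2]).round(3))
for k in range(6): c=eyes.read_camera("side");t=eyes.read_camera("top")
print("still side",np.abs(c["image"].astype(int)-S["image"])[265:340,270:350].max(),"top",np.abs(t["image"].astype(int)-T["image"])[240:300,110:190].max(),"case",np.abs(c["image"].astype(int)-S["image"])[120:220,230:310].max(),get_state()["clock"])
```

```text
[0.4493 0.2809 0.0837] 0.001 dist to cup axis 0.035
[0.4537 0.3129 0.1075] 0.0041 dist to cup axis 0.067
[0.4444 0.2476 0.0602] 0.0015 dist to cup axis 0.003
still side 4 top 11 case 3 21.05
```

```bash
python3 -c "
from h import *
print(env.hand_in())"
```

```text
the job is handed in; nothing more can be done
None
```

The job is handed in at about 21 s: the lid came free and is open, and the key stands fork-down in the upright cup, leaning on the rim at roughly 50°. The last camera checks showed the cup, case and key still, and no sign that any of the other things had moved.

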